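# Check the pump of the taller square bottle

### The arm

A 7-joint arm with a two-finger parallel gripper is mounted at the origin on the work surface. World frame = base frame: x ahead of the robot, y to its left, z up, the work surface at z = 0. Lengths are in m, angles in rad, forces in N, time in s.
With the tool pointing down it reaches from about 0.425 to 0.925 m from the base axis. Payload 6.8 kg.
Tool frame: the origin (TCP) lies on the front face of the gripper's body, between the roots of the fingers; the fingertips stand 73 mm ahead of it and the grasp point (between the pads) lies 54 mm ahead of it (env.nose_length is the distance from the TCP to the fingertips, in m); z points along the fingers, y is the direction in which the jaws open and shut (so a half turn about z gives the same grasp; the last joint's range is limited). The gripper opens to 85 mm and grips with 20 to 120 N. Pads are 22 mm wide; open, the fingers measure 114 mm over their backs; the gripper's body (76 mm by 85 mm) begins 54 mm behind the grasp point. The pads swing forward as they close: fully open they stand 13 mm farther back than shut.
Start: joints at [-1.401, 0.477, 0.022, 1.555, -0.011, 1.109, -0.083], TCP at [0.185, 0.649, 0.304] pointing down, gripper open.
Joint ranges: [-2.96, 2.96], [-0.34, 2.1], [-1.41, 1.46], [0.24, 2.44], [-1.37, 4.51], [0.17, 1.92], [-2.96, 2.96]. Speed limits (rad/s): [2.39, 2.39, 3.14, 3.14, 3.14, 3.14, 3.14].

### API

Orientations are given as a unit quaternion [w, x, y, z].
In Python, from cell import env, kin, camera, calibration, job gives the robot as it stands. The module is installed in compiled form; this text tells all that it offers. Calls block until the motion is done:
- env.reach(position, orientation): joint-space move of the TCP to a pose.
- env.movel(position, velocity=0.15, rot=None, stop_force=None): straight line of the TCP; rot=None keeps the orientation; velocity is the mean speed in m/s. With stop_force (N) it stops when the force on the tool has changed by that much, and returns True; else False.
- env.goto_joints(angles): joint-space move.
- env.grip(opening, f_grip=None): finger opening in m; f_grip is the grip in N (None keeps the last); returns when the fingers have stopped.
- env.dwell(seconds).
- kin.inverse_kinematics(position, orientation): joint angles nearest the present ones, or None.
- env.get_state(): the state.
- camera(name): name is "side" or "top"; returns (picture, depth): 400x640x3 uint8, blue, green, red; 400x640 float32, m along the optical axis (not along the pixel's ray), 0 where there is no reading.
- calibration(name): a dict with "fx", "fy", "cx", "cy" (pixels), "rvec" (rotation vector, rad) and "tvec" (3), from world to camera coordinates, as OpenCV has them. Camera axes: x right, y down, z forward; pixel columns grow to the right and rows downward; lengths in m; the calibration is good to about 2 mm. A picture is of the moment at which its call begins. calibration takes no time and is no camera call.
A pose or a line that the arm cannot do raises env.PlanningError and nothing moves.
- job.job_done(): hands the job in, once; it reports no verdict.
The state is a dict: "time": time; "qpos": joint angles; "joint_velocities": joint speeds; "joint_torque": joint torques, N m; "tcp_pos": TCP position; "orientation": TCP orientation; "force": force on the tool from outside, world axes, zero at the start; "torque": the same for the moment, N m; "opening": finger opening in m.
Only numpy, scipy, OpenCV 4.12 (cv2) and the standard library are available. Lean on these libraries where they do the work, as an engineer would, in place of code of your own. Each camera call takes 0.05 s, during which the arm holds its last target.

### The job

Four empty pump bottles stand among the soaps on the shop counter, and before they are filled the pump of the taller of the two square-bodied bottles has to be checked. With the fingertips, gently press its pump head all the way down and let it spring fully back up, at least twice, then move clear. Do not lift, tip or shift the bottle, and do not touch the other three bottles, the soaps or the bowl.

Things in the scene. Friction and masses are not known exactly. Their poses are not given: they have to be found in the camera images.
- bottle_tall_square: THE BOTTLE TO CHECK. White glazed bottle, 54 mm square (vertical sides), 140 mm high to the shoulder; top of the pump head 200 mm above the counter; loose, about 0.4 kg. Black collar 32 mm in diameter on the shoulder, above it a thin stem and the black pump head. Origin: centre of the underside, z up; the pump's spout points along its own -x.
- head_tall_square (a point): Centre of the top face of that bottle's pump head, moving with the head: a flat black disc 30 mm in diameter and 12 mm thick, on the bottle's axis, with a spout 11 mm wide reaching 46 mm from the axis along the bottle's -x, level with the disc.
- pump_tall_square (a joint): Stroke of that pump head in m: 0 up, 0.016 fully down against its stop. The head slides straight down; a spring returns it by itself. It takes about 2 N to start it and 5 N at the bottom, and any more then bears on the standing bottle.
- bottle_squat_square: Leave alone. White glazed bottle, 66 mm square (vertical sides), 108 mm high to the shoulder; top of the pump head 168 mm above the counter; loose, about 0.4 kg. Black collar 32 mm in diameter on the shoulder, above it a thin stem and the black pump head. Origin: centre of the underside, z up; the pump's spout points along its own -x.
- head_squat_square (a point): Centre of the top face of that bottle's pump head, moving with the head: a flat black disc 30 mm in diameter and 12 mm thick, on the bottle's axis, with a spout 11 mm wide reaching 46 mm from the axis along the bottle's -x, level with the disc.
- pump_squat_square (a joint): Stroke of that pump head in m: 0 up, 0.016 fully down against its stop. The head slides straight down; a spring returns it by itself. It takes about 2 N to start it and 5 N at the bottom, and any more then bears on the standing bottle.
- bottle_tall_round: Leave alone. White glazed bottle, 58 mm in diameter, 140 mm high to the shoulder; top of the pump head 200 mm above the counter; loose, about 0.4 kg. Black collar 32 mm in diameter on the shoulder, above it a thin stem and the black pump head. Origin: centre of the underside, z up; the pump's spout points along its own -x.
- head_tall_round (a point): Centre of the top face of that bottle's pump head, moving with the head: a flat black disc 30 mm in diameter and 12 mm thick, on the bottle's axis, with a spout 11 mm wide reaching 46 mm from the axis along the bottle's -x, level with the disc.
- pump_tall_round (a joint): Stroke of that pump head in m: 0 up, 0.016 fully down against its stop. The head slides straight down; a spring returns it by itself. It takes about 2 N to start it and 5 N at the bottom, and any more then bears on the standing bottle.
- bottle_squat_round: Leave alone. White glazed bottle, 72 mm in diameter, 108 mm high to the shoulder; top of the pump head 168 mm above the counter; loose, about 0.4 kg. Black collar 32 mm in diameter on the shoulder, above it a thin stem and the black pump head. Origin: centre of the underside, z up; the pump's spout points along its own -x.
- head_squat_round (a point): Centre of the top face of that bottle's pump head, moving with the head: a flat black disc 30 mm in diameter and 12 mm thick, on the bottle's axis, with a spout 11 mm wide reaching 46 mm from the axis along the bottle's -x, level with the disc.
- pump_squat_round (a joint): Stroke of that pump head in m: 0 up, 0.016 fully down against its stop. The head slides straight down; a spring returns it by itself. It takes about 2 N to start it and 5 N at the bottom, and any more then bears on the standing bottle.
- soap1: Leave alone. Loose bar of soap standing on the counter in a kraft-paper band, 36 x 68 x 56 mm high (x, y, z), 0.12 kg. Origin: centre of the underside.
- soap2: Leave alone. Loose bar of soap standing on the counter in a kraft-paper band, 36 x 68 x 56 mm high (x, y, z), 0.12 kg. Origin: centre of the underside.
- soap3: Leave alone. Loose bar of soap standing on the counter in a kraft-paper band, 36 x 68 x 56 mm high (x, y, z), 0.12 kg. Origin: centre of the underside.
- soap4: Leave alone. Loose bar of soap standing on the counter in a kraft-paper band, 36 x 68 x 56 mm high (x, y, z), 0.12 kg. Origin: centre of the underside.
- dish: Leave alone. Small loose terracotta bowl, 90 mm across the rim, 35 mm high. Origin: centre of the underside.

How it is judged:
On the way, in this order (a step that is already met when the one before it is completed fails the run):
1. the pump head of the taller square bottle is pressed down (value of joint pump_tall_square above 0.013 m), for 0.1 s.
2. it has come back up (value of joint pump_tall_square below 0.003 m), for 0.1 s.
3. it is pressed down a second time (value of joint pump_tall_square above 0.013 m), for 0.1 s.
4. it has come back up again (value of joint pump_tall_square below 0.003 m), for 0.1 s.
At the end, for the whole second after the job is handed in: The taller square bottle stands upright (within 0.1 rad) and at rest within 20 mm of where it was, its pump up (within 3 mm) after two presses of at least 13 of its 16 mm; the other bottles, the soaps and the bowl are within 10 mm of where they were, with the other pumps up (value of joint each of pump_tall_square, pump_squat_square, pump_tall_round, pump_squat_round below 0.003 m and distance of bottle_tall_square from where it was at the start of the episode below 0.02 m and angle between bottle_tall_square's own z axis and vertical below 0.1 rad and height (world z) of bottle_tall_square below 0.008 m and linear speed of bottle_tall_square below 0.02 m/s and distance of each of bottle_squat_square, bottle_tall_round, bottle_squat_round, soap1, soap2, soap3, soap4, dish from where it was at the start of the episode below 0.01 m); the robot touches nothing.
It fails at once if one of the other three bottles is touched, moved or its pump pressed (contact force between any of the fingers, the arm and bottle_squat_square above 0.5 N or distance of any of bottle_squat_square, bottle_tall_round, bottle_squat_round from where it was at the start of the episode above 0.01 m or value of joint any of pump_squat_square, pump_tall_round, pump_squat_round above 0.003 m or contact force between any of the fingers, the arm and bottle_tall_round above 0.5 N or contact force between any of the fingers, the arm and bottle_squat_round above 0.5 N).
It fails at once if a soap or the bowl is touched or moved (contact force between any of the fingers, the arm and soap1 above 0.5 N or distance of any of soap1, soap2, soap3, soap4, dish from where it was at the start of the episode above 0.01 m or contact force between any of the fingers, the arm and soap2 above 0.5 N or contact force between any of the fingers, the arm and soap3 above 0.5 N or contact force between any of the fingers, the arm and soap4 above 0.5 N or contact force between any of the fingers, the arm and dish above 0.5 N).
It fails at once if the bottle under check is lifted, tipped by more than about 8 degrees or pushed more than 20 mm along the counter (height (world z) of bottle_tall_square above 0.008 m or angle between bottle_tall_square's own z axis and vertical above 0.14 rad or distance of bottle_tall_square from where it was at the start of the episode above 0.02 m).
It fails at once if the bottle under check is pressed harder than 30 N (contact force between any of the fingers, the arm and bottle_tall_square above 30 N).
It also fails if it takes over 40 s, if anything falls off the work surface, if the arm or the gripper's body presses on something with over 40 N, if the wrist force passes 120 N, or if a joint passes its speed limit or range.

## Working session

There is one attempt and no reset: what is moved stays moved. The work goes in short steps, each a Python script; the robot and the scene stay as the last script left them, time stands still between calls to the robot, and variables do not carry over. Pictures are saved under pics/ and viewed, and the job is handed in when it is done.

```bash
mkdir -p pics; python3 - <<'E'
from cell import env,camera,calibration
import cv2,numpy as np
for n in("top","side"):
    p,d=camera(n); cv2.imwrite(f"pics/{n}0.png",p); np.save(f"{n}0.npy",d); print(n,calibration(n))
s=env.get_state();print(s["time"],s["tcp_pos"],s["orientation"],s["force"],s["opening"])
E
```

```text
top {'fx': 482.02773657088784, 'fy': 482.02773657088784, 'cx': 315.2503335112682, 'cy': 197.6607975892002, 'rvec': array([ 2.15520082, -2.21856478,  0.03836316]), 'tvec': array([0.02020408, 0.58913293, 1.23448605])}
side {'fx': 466.6011029354092, 'fy': 466.6011029354092, 'cx': 320.3130857189467, 'cy': 207.62148035037347, 'rvec': array([ 2.29385106, -0.57749482,  0.26280938]), 'tvec': array([-0.50987378,  0.28217434,  0.92908233])}
0.1 [0.18502329 0.64872087 0.30304045] [-5.34287592e-05  1.38462571e-01  9.90367343e-01 -7.99229510e-04] [-0.5792643   0.05476587 -0.26052972] 0.08533720433112012
```

View pics/top0.png

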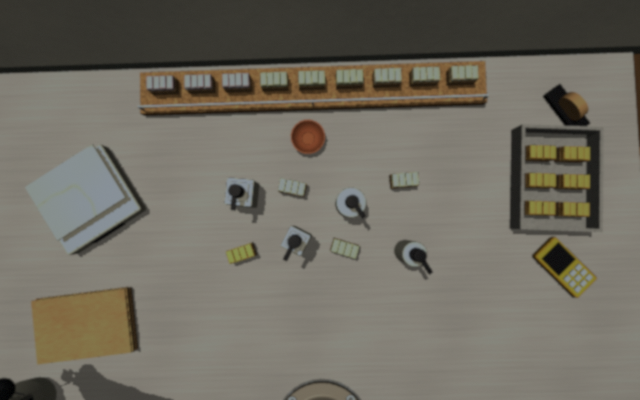

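View pics/side0.png

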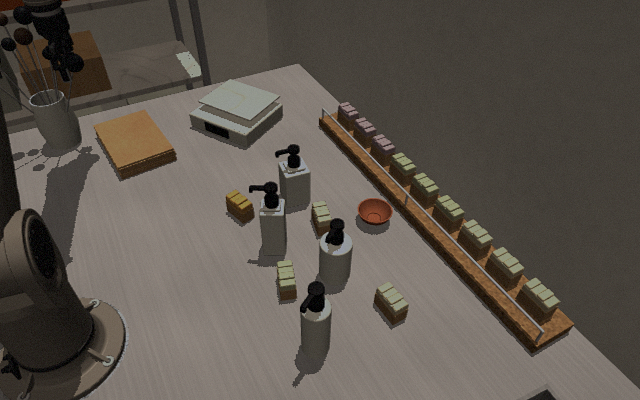

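The top view shows square bottles with heads near (236,191) and (295,241), and round ones near (351,202) and (415,255). In the side view the square bottle at (270,190) looks like the taller, slimmer one. I'll confirm this with depth.

```bash
cat > h.py <<'E'
import cv2,numpy as np
from cell import calibration
def cloud(n,d):
    c=calibration(n);R=cv2.Rodrigues(c["rvec"])[0];v,u=np.mgrid[:400,:640]
    P=np.stack([(u-c["cx"])/c["fx"]*d,(v-c["cy"])/c["fy"]*d,d],-1)
    W=(P-c["tvec"])@R; W[d<=0]=np.nan; return W
def pix(n,X):
    c=calibration(n);return cv2.projectPoints(np.float64([X]),c["rvec"],c["tvec"],np.array([[c["fx"],0,c["cx"]],[0,c["fy"],c["cy"]],[0,0,1.]]),None)[0].ravel()
E
python3 - <<'E'
from h import *
for n in("top","side"):
    W=cloud(n,np.load(n+"0.npy"));p=cv2.imread(f"pics/{n}0.png")
    m=(W[...,2]>.145)&(W[...,2]<.22)&(W[...,0]>.4)&(W[...,0]<.9)&(abs(W[...,1])<.4)&(p.max(-1)<70)
    k,l,st,ce=cv2.connectedComponentsWithStats(m.astype(np.uint8))
    for i in range(1,k):
        if st[i,4]<25: continue
        Q=W[l==i]; zt=np.percentile(Q[:,2],90)
        print(n,ce[i].round(),st[i,4],"ztop",zt.round(4),"mean",Q.mean(0).round(4))
        if n=="top":
            T=Q[Q[:,2]>zt-.012][:,:2]
            # disc: points far from spout
            best=max(((np.hypot(*(T-c).T)<.0155).sum(),-np.hypot(*(T-c).T)[np.hypot(*(T-c).T)<.0155].mean(),tuple(c)) for c in (T.mean(0)+np.array([a,b])*.001 for a in range(-25,26) for b in range(-25,26)) if (np.hypot(*(T-c).T)<.0155).any())
            print("  disc",best)
p=cv2.imread("pics/top0.png");cv2.imwrite("pics/topc.png",cv2.resize(p[165:285,215:335],None,fx=5,fy=5,interpolation=cv2.INTER_CUBIC))
p=cv2.imread("pics/side0.png");cv2.imwrite("pics/sidec.png",cv2.resize(p[140:270,220:350],None,fx=4.5,fy=4.5,interpolation=cv2.INTER_CUBIC))
E
```

```text
top [235. 194.] 179 ztop 0.1702 mean [0.5948 0.1849 0.1672]
  disc (np.int64(126), np.float64(-0.009842543585097058), (np.float64(0.601550236444817), np.float64(0.18314219298718257)))
top [355. 205.] 177 ztop 0.1699 mean [ 0.5625 -0.0889  0.1671]
  disc (np.int64(124), np.float64(-0.009623301620720217), (np.float64(0.5695181645474376), np.float64(-0.08387617092352292)))
top [293. 244.] 194 ztop 0.202 mean [0.4784 0.0529 0.1983]
  disc (np.int64(138), np.float64(-0.009752665259486126), (np.float64(0.48413322997797986), np.float64(0.049491791771078486)))
top [420. 258.] 240 ztop 0.2013 mean [ 0.4409 -0.2257  0.1929]
  disc (np.int64(142), np.float64(-0.009800902443754604), (np.float64(0.4462243564908986), np.float64(-0.22504943501604874)))
side [288. 151.] 176 ztop 0.1682 mean [0.5886 0.1802 0.1634]
side [268. 194.] 434 ztop 0.1993 mean [0.4744 0.0456 0.1809]
side [334. 228.] 239 ztop 0.1681 mean [ 0.5582 -0.0959  0.1647]
side [314. 298.] 554 ztop 0.1996 mean [ 0.4361 -0.237   0.1851]
```

View pics/topc.png

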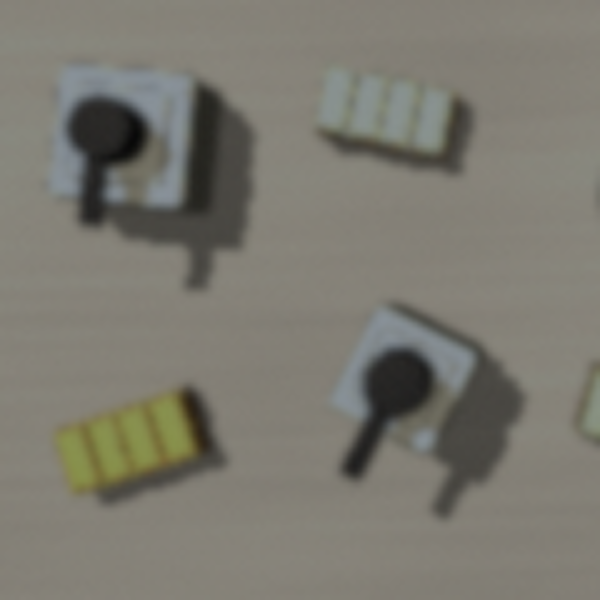

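View pics/sidec.png

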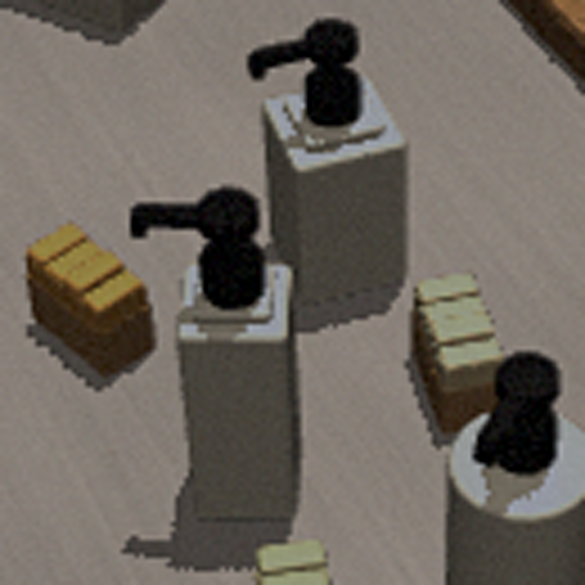

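```bash
python3 - <<'E'
from h import *
from cell import env,kin
for n,uv in(("top",(294.6,241.4)),("side",(271.3,186))):
    c=calibration(n);R=cv2.Rodrigues(c["rvec"])[0];r=R.T@np.array([(uv[0]-c["cx"])/c["fx"],(uv[1]-c["cy"])/c["fy"],1]);o=-R.T@c["tvec"]
    print(n,o+r*(.2-o[2])/r[2])
print(env.nose_length)
env.grip(0.0,20)
o=env.get_state()["orientation"]
for q in (o,[0,0,1,0],[0,.7071068,.7071068,0]): print(kin.inverse_kinematics([.484,.049,.32],q))
for i in range(4):
    env.dwell(.1);s=env.get_state();print(s["time"],s["force"],s["opening"])
E
```

```text
top [0.48487031 0.04837264 0.2       ]
side [0.48356758 0.04419253 0.2       ]
0.0726
[-0.70889705  0.14980941  0.53885871  2.00329835 -0.09058218  1.01127908
  1.16620089]
[-0.68668133  0.14869428  0.51332232  2.00211397 -0.08594105  1.01138297
  1.43839309]
[-0.82705059  0.15858723  0.67621363  2.00919423 -0.1168765   1.01138586
 -0.09476413]
0.9667 [0.44886304 1.01459603 0.03766468] -0.00020640848207355042
1.0667 [-0.00774055 -0.51172764  0.11561963] 0.00010900451209491368
1.1667 [-0.23652167 -0.18027819 -0.33655504] -1.9972278521693635e-05
1.2667 [0.72989924 0.16688056 0.16902015] -0.00018100864409548514
```

```bash
python3 - <<'E'
from h import *
from cell import env,kin,camera
o=env.get_state()["orientation"]
X=[.4845,.047,.33]
try: env.movel([.185,.649,.33],.1); env.movel(X,.15)
except env.PlanningError as e: print("plan",e); env.reach(X,o)
env.movel([.4845,.047,.30],.06)
env.dwell(.3)
s=env.get_state();print(s["time"],s["tcp_pos"],s["force"])
p,d=camera("side");cv2.imwrite("pics/side1.png",cv2.resize(p[80:280,170:390],None,fx=3,fy=3,interpolation=cv2.INTER_CUBIC))
p,d=camera("top");cv2.imwrite("pics/top1.png",p)
E
```

```text
7.2583 [0.48462827 0.04701745 0.30026217] [-0.24016985 -0.489697    0.30724253]
```

View pics/side1.png

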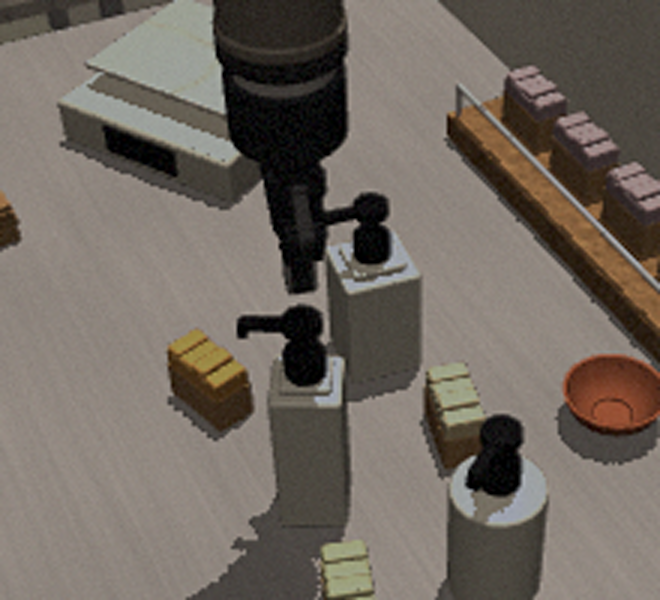

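View pics/top1.png

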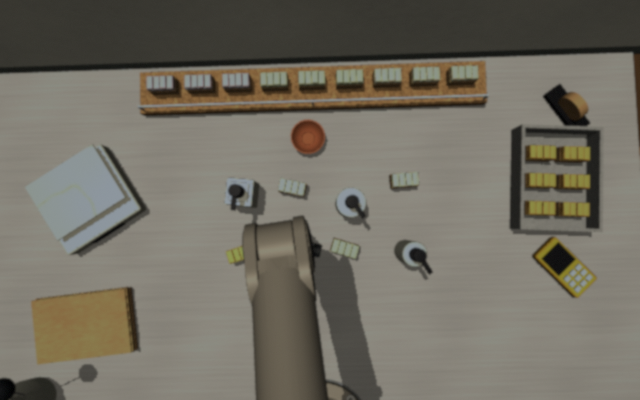

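The side view shows the closed fingertips at crop (300,290), just above the target's head at (303,322). They are centred, and the other objects are well clear, so I'll press.

```bash
python3 - <<'E'
from h import *
from cell import env,camera
X=[.4845,.047]
env.movel(X+[.277],.05); env.dwell(.3)
hit=env.movel(X+[.2535],.015,stop_force=9)
s=env.get_state();print(hit,s["time"],s["tcp_pos"],s["force"])
env.dwell(.4)
s=env.get_state();print(s["time"],s["tcp_pos"],s["force"])
p,d=camera("side");cv2.imwrite("pics/side2.png",cv2.resize(p[80:280,170:390],None,fx=3,fy=3,interpolation=cv2.INTER_CUBIC))
E
```

```text
True 9.5083 [0.48477087 0.04700218 0.25671461] [-2.03253864  0.52198872  5.12400021]
9.9083 [0.48467186 0.04702048 0.25669666] [-1.39018272 -1.19163068  5.23950163]
```

View pics/side2.png

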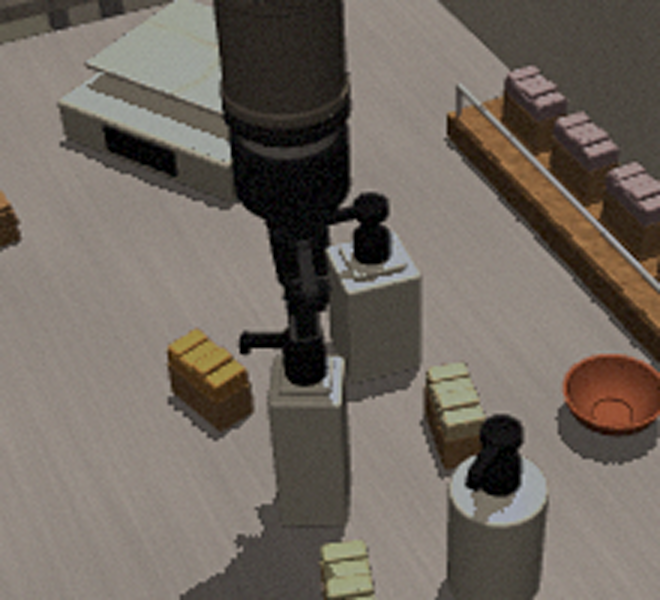

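The head is down on the collar: the spout fell from crop row 325 to 342, and the TCP at 0.2567 is 15.9 mm below nominal contact. Next I'll release, press again, check, and move clear.

```bash
python3 - <<'E'
from h import *
from cell import env,camera
X=[.4845,.047]
def st(t): s=env.get_state();print(t,s["time"],s["tcp_pos"].round(4),np.round(s["force"],2))
def pic(n):
    p,d=camera("side");cv2.imwrite(f"pics/{n}.png",cv2.resize(p[80:280,170:390],None,fx=3,fy=3,interpolation=cv2.INTER_CUBIC))
env.movel(X+[.280],.03); env.dwell(.5); st("up"); pic("side3")
hit=env.movel(X+[.2535],.015,stop_force=9); env.dwell(.4); st(hit); pic("side4")
env.movel(X+[.280],.03); env.dwell(.5); st("up"); pic("side5")
E
python3 -c "
import cv2
cv2.imwrite('pics/m.png',cv2.hconcat([cv2.imread(f'pics/side{i}.png')[200:560,180:440] for i in (3,4,5)]))"
```

```text
up 11.3917 [0.4845 0.047  0.28  ] [0.11 0.78 0.28]
True 13.25 [0.4846 0.047  0.2567] [-0.77 -0.45  5.3 ]
up 14.7333 [0.4845 0.047  0.28  ] [-0.08  0.27  0.92]
```

View pics/m.png

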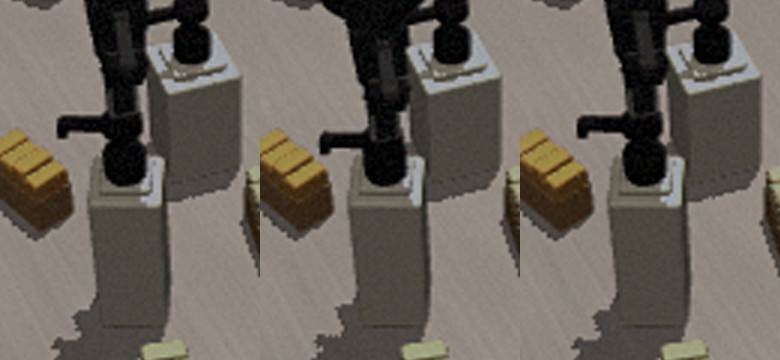

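The strip shows the spout up at row 125, down at 140, then up again at 125. The bottle has not moved. I'll clear the arm and compare with the start.

```bash
python3 - <<'E'
from h import *
from cell import env,camera
env.movel([.4845,.047,.34],.1); env.movel([.185,.649,.34],.2); env.dwell(.4)
for n in("top","side"):
    p,d=camera(n);cv2.imwrite(f"pics/{n}9.png",p);q=cv2.imread(f"pics/{n}0.png")
    m=(cv2.absdiff(cv2.GaussianBlur(p,(5,5),0),cv2.GaussianBlur(q,(5,5),0)).max(-1)>20)
    v,u=np.nonzero(m);s=(v>100)&(v<370)&(u>200)&(u<450)
    W=cloud(n,d);print(n,m.sum(),"in bottle area",s.sum())
print(env.get_state()["time"],env.get_state()["tcp_pos"])
E
```

```text
top 259 in bottle area 0
side 1328 in bottle area 0
19.5417 [0.18499225 0.64899794 0.33997251]
```

View pics/side9.png

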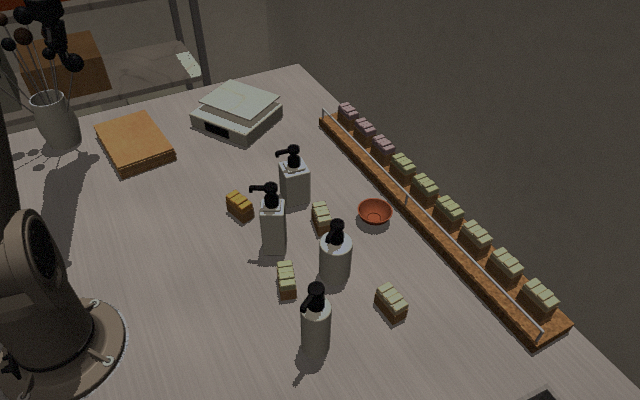

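The side view is the same as at the start: the target is at (270,190) with its pump up, and nothing has moved.

```bash
python3 -c "
from cell import job
job.job_done()"
```

```text
the job is handed in; nothing more can be done
```

I pressed the pump of the taller square bottle twice with the closed fingertips. It went down about 15.9 of its 16 mm each time, and the held force was about 5 N. Both times I let it spring fully back up, then moved the arm clear and handed the job in at about 19.5 s.

- **Identification:** depth put this bottle's head top at about 0.20 m and the other square bottle's at about 0.17 m, so the right one was checked.
- **Head position:** the two cameras disagreed by about 4 mm in y on the head centre. I aimed between the two, and the presses landed well on the disc.
- **Presses:** side pictures showed the head down at the collar when pressed, and back at its original height after each release.
- **End state:** comparing the final top and side pictures with the first ones showed no change in the area of the bottles, soaps and bowl. No check failed; handing in gives no verdict.

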